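# Release the guard and zero the drag pointer of a bench tester

### The arm

A 6-joint arm with a two-finger parallel gripper is mounted at the origin on the work surface. World frame = base frame: x ahead of the robot, y to its left, z up, the work surface at z = 0. Lengths are in m, angles in rad, forces in N, time in s.
With the tool pointing down it reaches from about 0.375 to 0.9 m from the base axis. Payload 3.1 kg.
Tool frame: the origin (TCP) lies on the front face of the gripper's body, between the roots of the fingers; the fingertips stand 73 mm ahead of it and the grasp point (between the pads) lies 54 mm ahead of it; z points along the fingers, y is the direction in which the jaws open and shut (so a half turn about z gives the same grasp; the last joint's range is limited). The gripper opens to 85 mm and grips with 20 to 120 N. Pads are 22 mm wide; open, the fingers measure 114 mm over their backs; the gripper's body (76 mm by 85 mm) begins 54 mm behind the grasp point. The pads swing forward as they close: fully open they stand 13 mm farther back than shut.
Start: joints at [1.097, 0.527, 1.433, -0, 1.181, -0.178], TCP at [0.182, 0.598, 0.304] pointing down, gripper open.
Joint ranges: [-3.08, 3.08], [-0.75, 2.2], [0.22, 2.44], [-1.43, 4.57], [0, 2.65], [-2.85, 2.85]. Speed limits (rad/s): [2.79, 2.79, 3.14, 3.14, 3.14, 3.14].

### API

Orientations are given as a rotation vector (axis times angle).
In Python, from plant import env gives the robot as it stands.
- The arm moves only by the tool move_arm, never from a script. Its argument "moves" is a list of rows, each a list of 7 numbers: the turn, a rotation vector about the world's x, y, z in rad, then the shift along the world's x, y, z in cm, then the opening, from 0 (shut) to 1 (fully open). In form: [[ax, ay, az, tx, ty, tz, claw], ...]. A call has 1 to 12 rows; each row is the pose to reach, as a shift and turn from the pose commanded when the call began; what a row does not reach only later rows make up. A row lasts 1/12 s, in which the tool goes at most 41.7 mm and 7.16 degrees, less where a joint would pass 70% of its speed; a pose out of reach is approached as far as the arm can. A call with a gripper value outside its range is refused whole. The fingers move at their own pace and stop on an object; "grip_force" is the grip in N (left out, the last holds). Time passes only in rows, so rows that repeat a pose let the fingers close. It gives the time, the measured TCP pose, the force and the opening at its end, in the units of the state.
- env.observe(): the state, without advancing time (a new reading comes with each control period).
- env.snapshot(name): name is "side" or "top"; returns a dict with "img" (384x512x3 uint8, red, green, blue), "K" (3x3 intrinsics, pixels), "k1" (the pictures are not rectified: a ray, as slopes to the right and down, at radius r is drawn at 1 + k1 r^2 times it, then the intrinsics apply), "T" (4x4, takes a point from camera to world coordinates). Camera axes: x right, y down, z forward; pixel columns grow to the right and rows downward; lengths in m; the calibration is good to about 2 mm. A picture is of the moment at which its call begins. There is no depth.
- env.job_done(): hands the job in, once; it reports no verdict.
The state is a dict: "time": time; "joint_positions": joint angles; "dq": joint speeds; "joint_efforts": joint torques, N m; "eef_pos": TCP position; "eef_rot": TCP orientation; "ft_force": force on the tool from outside, world axes, zero at the start; "ft_torque": the same for the moment, N m; "gripper_width": opening from 0.0 (shut) to 1.0 (fully open).
Only numpy, scipy, OpenCV 4.12 (cv2) and the standard library are available. Lean on these libraries where they do the work, as an engineer would, in place of code of your own. Each camera call takes 0.05 s, during which the arm holds its last target. There are 200 camera calls.

### The job

Pick up the wooden dowel and push its thin end through the release hole at the left of the tester's front, so that the spring bolt lets the clear guard fly open. Then turn the black reset knob on the sloping dial counter-clockwise, fully home against its zero stop, leaving the dowel lying on the bench and the guard open. Only the dowel may push the bolt; do not disturb the other things on the bench.

Things in the scene. Friction and masses are not known exactly. Their poses are not given: they have to be found in the camera images.
- tester: Grey bench tester, fixed. Origin: centre of the underside of its 260 (x) by 240 (y) mm base; x level from its low front (robot side) to its high back, y to its left, z up. A front foot (x -130 to -70 mm, 55 mm high) runs along its front. Hinge ears stand at the upper corners of the dial face (y +-116 mm), 62 mm out from it.
- dial (a point): Centre of the white dial (180 mm wide) on the 220 by 220 mm sloping face, on the knob's axis, at mm (23, 0, 109) in the tester's frame; axes as the tester's. The face is tilted 28 degrees up and towards the tester's front: in the tester's frame its outward normal is (-0.469, 0, 0.883), up-slope is (0.883, 0, 0.469). Nothing but the guard stands over it.
- knob_grip (a point): Height to grip the reset knob: on its axis, 32 mm out from the dial. The knob is a black bar 70 mm long, 14 mm wide, from 16 to 44 mm above the dial, on a hub of 14 mm radius; a dark pointer turns with it and reaches 74 mm from the axis out of one end. z axis: outward normal of the face. The frame turns with the knob: the pointer end lies 0.65 rad counter-clockwise of its x axis.
- knob (a joint): Turn of knob and drag pointer, rad: 0 at the zero stop (pointer at the steel pin on the dial), growing clockwise seen from outside, to 1.9. At q the bar's pointer end points 0.65 - q counter-clockwise of straight up-slope. Turn counter-clockwise to bring it home. Friction of 0.05 N m keeps it where it is left. Starts between 0.7 and 1.25.
- cover (a joint): Guard angle, rad: 0 shut, 2.0 fully open. A clear flap 200 by 200 by 4 mm with a steel strip on its lower edge, lying parallel to the dial 56 mm above it, hinged at the upper end of the face. Sprung: once the bolt lets go it swings up by itself within about 2 s to 2.0 (nearly upright over the back of the tester, its edge some 400 mm above the bench) and stays. Held shut by the bolt.
- cover_edge (a point): Middle of the free (lower) edge of the guard.
- release_hole (a point): Centre of the outer mouth of the round release hole, 21 mm wide, in the upright steel plate (50 by 50 mm, 12 mm thick) at the left end of the tester's front foot, at mm (-105, 120, 71) in the tester's frame, axes as the tester's. The hole runs level along y; the dowel goes in towards -y. Apart from the dowel only flat things under 12 mm lie near it on the left.
- bolt: Steel spring bolt, 16 mm round, along the tester's y axis behind the release hole, with a nose hooked over the guard's tab. Its end face is 16 mm inside the hole's outer mouth; pushed 6 mm further it frees the guard; full travel 12 mm. Pushes back with 2 N at rest, 4 N at 6 mm, 6 N at 12 mm. Its origin lies at the tester's origin and moves with the bolt.
- dowel: Loose wooden push dowel, 180 mm long, about 45 g, lying on the bench left of the tester; origin under its middle, x along it towards its thin end. The grip half (x -90 to 0 mm) is a 22 mm square bar, the other half (x 0 to 90 mm) a round pin 12 mm in diameter, its axis 11 mm above the underside. It does not roll.
- dowel_tip (a point): Centre of the end face of the dowel's pin, 90 mm ahead of the dowel's origin and 11 mm above its underside.
- dowel_grip (a point): Point on the dowel's axis in the square grip, near its centre of mass: 30 mm behind the dowel's origin, 11 mm above its underside, 120 mm behind the tip.
- pump_head: Bystander: black plastic pump head, 75 by 42 by 38 mm, origin under its middle.
- spoke_wrench: Bystander: flat chrome spoke wrench, 115 mm long, 8 mm thick; origin under the centre of its 60 mm round end.
- brake_pad_a: Bystander: green brake pad on a steel plate, 62 by 26 by 11 mm.
- brake_pad_b: Bystander: like the other brake pad.
- mug: Bystander: white ceramic mug, 82 mm wide, 95 mm high.
- oil_bottle: Bystander: grey bottle, 56 mm wide, 150 mm high.
- pedal: Bystander: black bicycle pedal, 90 by 60 by 22 mm with a 30 mm steel stub.
There are look-alikes about, which are no part of the job. Of the things like the dowel, leave any that is red; of the rest the larger one is meant.

How it is judged:
On the way, in this order (a step that is already met when the one before it is completed fails the run):
1. the dowel pushes the bolt in (distance of bolt from where it was at the start of the episode above 0.004 m and contact force between dowel and bolt above 0.3 N), for 0.02 s.
2. with the guard open, the knob is turned back to its zero stop (value of joint cover above 1.5 rad and value of joint knob below 0.06 rad), for 0.2 s.
At the end, for the whole second after the job is handed in: The knob stands within 0.06 rad of its zero stop, the guard is open by more than 1.5 rad, and the dowel lies flat and still on the bench (its origin below 20 mm and its tip below 30 mm) (all of step 2 and height (world z) of dowel below 0.02 m and height (world z) of dowel_tip below 0.03 m and linear speed of dowel below 0.02 m/s); the robot touches nothing.
It fails at once if the robot touches the bolt itself (contact force between any of the fingers, the arm and bolt above 1 N).
It fails at once if a bystander is moved more than 30 mm (distance of any of pump_head, spoke_wrench, brake_pad_a, brake_pad_b, mug, oil_bottle, pedal from where it was at the start of the episode above 0.03 m).
It also fails if it takes over 48 s, if anything falls off the work surface, if the arm or the gripper's body presses on something with over 40 N, if the wrist force passes 120 N, or if a joint passes its speed limit or range.

## Working session

There is one attempt and no reset: what is moved stays moved. The work goes in short steps, Python scripts to look and compute and a tool call to move; the robot and the scene stay as the last step left them, time stands still between calls to the robot, and variables do not carry over. Pictures are saved under pics/ and viewed, about 8 in all and at most 12, crops included, and the job is handed in when it is done.

Besides the shell and the picture viewer there is one more tool, called as name(argument=value, ...) on one line, values as JSON. move_arm: Moves the arm, as the interface text tells. Its arguments: {"type":"object","properties":{"moves":{"type":"array"},"grip_force":{"type":"number"}},"required":["moves"]}

```bash
mkdir -p pics
cat > h.py <<'E'
import numpy as np, cv2
from plant import env
def snap(n,f):
    s=env.snapshot(n); cv2.imwrite(f'pics/{f}.png',s['img'][:,:,::-1]); np.savez(f'pics/{f}.npz',**s); return s
def load(f): return dict(np.load(f'pics/{f}.npz'))
def ray(s,u,v):
    K=s['K'];d=np.array([(u-K[0,2])/K[0,0],(v-K[1,2])/K[1,1]]);k=float(s['k1']);p=d.copy()
    for _ in range(30): p=d/(1+k*(p@p))
    T=s['T'];return T[:3,3],T[:3,:3]@np.array([*p,1])
def onz(s,u,v,z=0.):
    o,d=ray(s,u,v);return o+d*(z-o[2])/d[2]
def proj(s,P):
    T=s['T'];c=T[:3,:3].T@(np.asarray(P)-T[:3,3]);p=c[:2]/c[2];p=p*(1+float(s['k1'])*(p@p));K=s['K']
    return np.array([K[0,0]*p[0]+K[0,2],K[1,1]*p[1]+K[1,2]])
def crop(f,u0,v0,u1,v1,k,out):
    im=cv2.imread(f'pics/{f}.png')[v0:v1,u0:u1];cv2.imwrite(f'pics/{out}.png',cv2.resize(im,None,fx=k,fy=k,interpolation=cv2.INTER_CUBIC))
E
python3 - <<'E'
from h import *
for n in('top','side'):
    s=snap(n,n+'0'); print(n,s['K'].tolist(),s['k1'],s['T'].round(3).tolist())
a=cv2.imread('pics/top0.png');b=cv2.imread('pics/side0.png')
E
```

```text
top [[436.6194595397789, 0.0, 255.2020788962327], [0.0, 436.6194595397789, 188.09243720067715], [0.0, 0.0, 1.0]] -0.07215270698114068 [[-0.004, -0.989, 0.148, 0.359], [-1.0, 0.008, 0.022, 0.017], [-0.023, -0.148, -0.989, 1.3], [0.0, 0.0, 0.0, 1.0]]
side [[370.0542956073336, 0.0, 257.3915330423714], [0.0, 370.0542956073336, 190.47132932456822], [0.0, 0.0, 1.0]] -0.02227458686652996 [[-0.997, -0.058, 0.051, 0.48], [-0.077, 0.801, -0.594, 0.648], [-0.007, -0.596, -0.803, 0.955], [0.0, 0.0, 0.0, 1.0]]
```

View pics/top0.png

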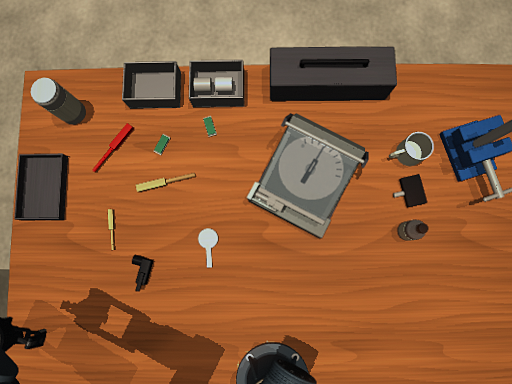

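View pics/side0.png

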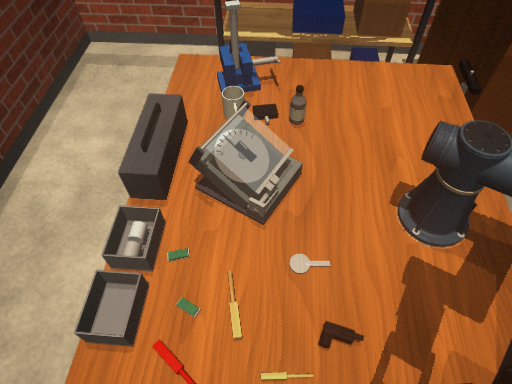

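Look-alikes in the top view: red dowel (113,147), small yellow one (111,229) and larger yellow one (165,182). I choose the larger yellow one and check it, with the tester, in a close crop.

Run:
```python
from h import *
a=cv2.imread('pics/top0.png')
A=cv2.resize(a[165:200,130:205],None,fx=8,fy=8,interpolation=cv2.INTER_CUBIC)
cv2.imwrite('pics/c1.png',A)
crop('top0',240,105,375,245,5,'c2')
crop('side0',180,95,310,230,5,'c3')
B=cv2.imread('pics/side0.png');B=cv2.resize(B[260:350,205:255],None,fx=6,fy=6,interpolation=cv2.INTER_CUBIC)
C=np.zeros((600,800,3),np.uint8);C[:280,:600]=A; C=np.zeros((560,800,3),np.uint8);C[:280,:600]=A;C[0:540,500:800]=B;cv2.imwrite('pics/c1.png',C)
```

```text
(no output)
```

View pics/c1.png

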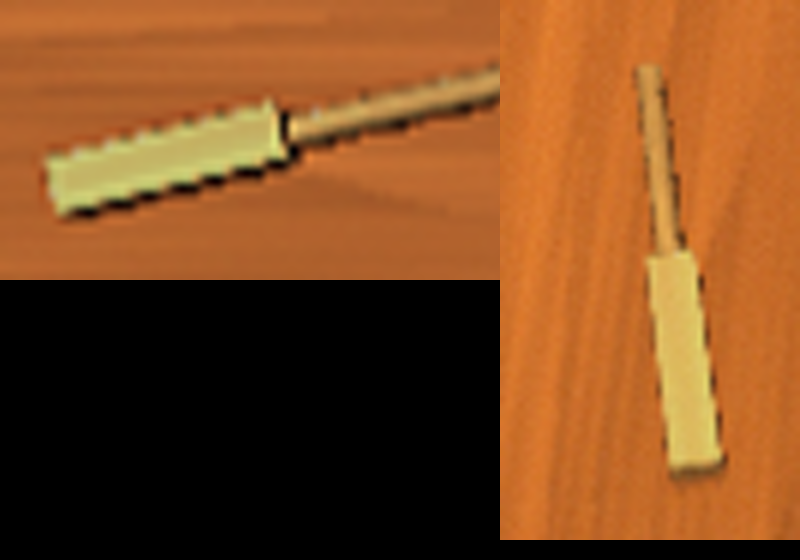

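View pics/c2.png

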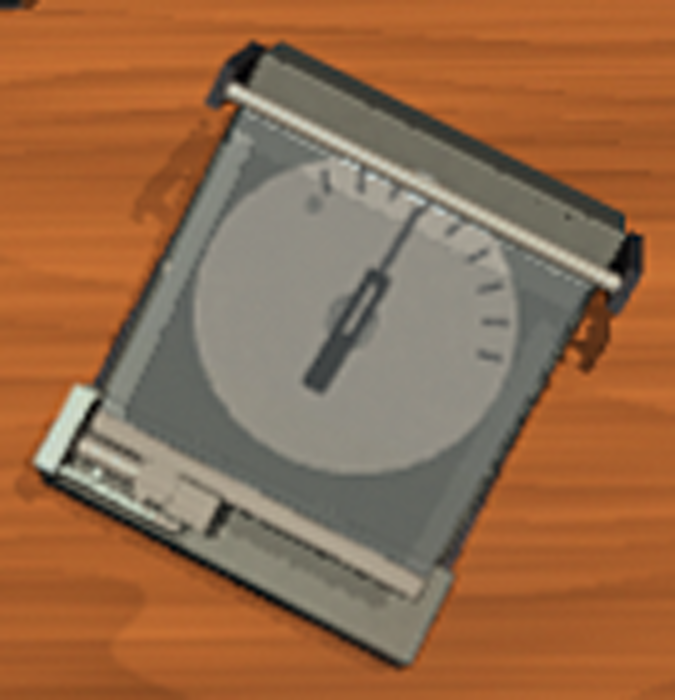

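View pics/c3.png

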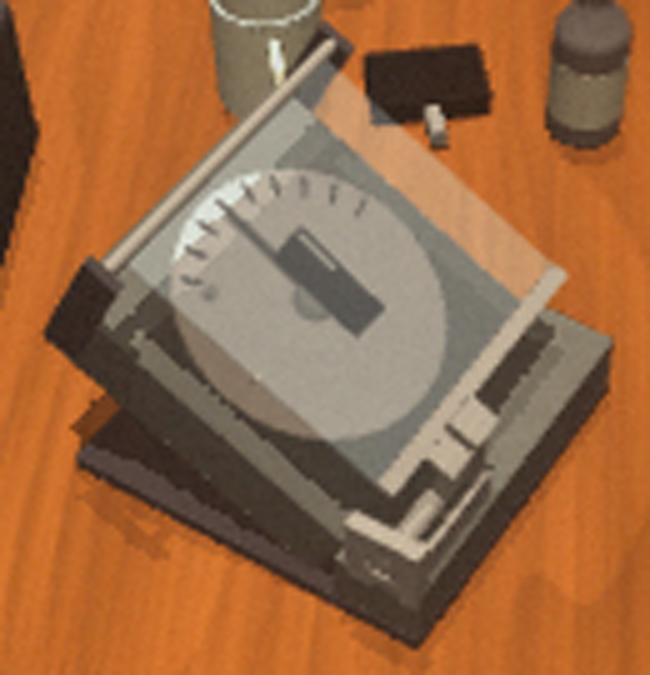

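Crops show: the larger yellow dowel, thin end pointing to the tester; the tester with the plate and hole at its front left (top view ~(250,195)); and the knob pointer roughly up-slope (tip in crop (420,210)). Next I fit the poses.

```bash
cat > fit.py <<'E'
from h import *
from scipy.optimize import least_squares
t=load('top0');s=load('side0')
def cv(c,k,u0,v0): return np.array([(c[0]+.5)/k-.5+u0,(c[1]+.5)/k-.5+v0])
T=lambda c:cv(c,5,240,105)
S=lambda c:cv(c,5,180,95)
O=[(t,T((356,316)),(23,0,109)),(t,T((37,463)),(-130,120,96)),(t,T((80,386)),(-80,120,96)),(t,T((405,657)),(-130,-120,55)),(t,T((452,572)),(-70,-120,55)),
(s,S((309,304)),(23,0,109)),(s,S((417,645)),(-130,120,0)),(s,S((610,348)),(-130,-120,55)),(s,S((345,518)),(-80,120,96)),(s,S((430,557)),(-130,120,96))]
def W(p,P):
    c,q=np.cos(p[2]),np.sin(p[2]);P=np.array(P)/1000;return np.array([p[0]+c*P[0]-q*P[1],p[1]+q*P[0]+c*P[1],P[2]])
f=lambda p:np.concatenate([proj(c,W(p,P))-u for c,u,P in O])
r=least_squares(f,[.55,-.15,-.4],loss='soft_l1')
print('tester',r.x,f(r.x).reshape(-1,2).round(1).tolist())
D=lambda c:cv(c,8,130,165)
E=lambda c:cv((c[0]-500,c[1]),6,205,260)
Q=[(t,D((45,160)),(-90,11,22)),(t,D((60,215)),(-90,-11,22)),(t,D((272,100)),(0,11,22)),(t,D((290,158)),(0,-11,22)),
(s,E((650,66)),(90,0,14)),(s,E((670,465)),(-90,11,22)),(s,E((722,461)),(-90,-11,22)),(s,E((649,256)),(0,11,22)),(s,E((692,253)),(0,-11,22))]
g=lambda p:np.concatenate([proj(c,W(p,P))-u for c,u,P in Q])
d=least_squares(g,[.45,.2,-1.3],loss='soft_l1')
print('dowel',d.x,g(d.x).reshape(-1,2).round(1).tolist())
p=r.x
print('hole',W(p,(-105,120,71)),'grip',W(d.x,(-30,0,11)),'tip',W(d.x,(90,0,11)))
a=W(p,(-105,120,71))-W(p,(-105,220,71));print('-y dir',a/.1,'yaw',np.arctan2(a[1],a[0]))
n=np.array([-.469,0,.883]);uu=np.array([.883,0,.469])
k=np.array([23,0,109])+32*n;print('knobgrip',W(p,k))
# pointer tip -> angle
for c,px in((t,T((420,210))),(s,S((222,205)))):
    best=min(np.linspace(-.5,2,500),key=lambda q:np.linalg.norm(proj(c,W(p,np.array([23,0,109])+20*n+74*(np.cos(.65-q)*uu+np.sin(.65-q)*np.array([0,1,0]))))-px))
    print('q',best)
np.savez('fit.npz',p=p,d=d.x)
o=env.observe();print(o['eef_pos'],o['eef_rot'],o['gripper_width'])
E
python3 fit.py
```

```text
tester [ 0.57253712 -0.0991646  -0.48568034] [[-0.3, -0.1], [-0.2, -0.1], [-0.5, -0.4], [1.7, 1.6], [1.6, -0.1], [0.1, -0.5], [0.2, 1.0], [0.9, -2.8], [-0.2, 0.8], [-2.2, 0.7]]
dowel [ 0.57433983  0.31657292 -1.33796712] [[-0.3, -0.3], [-0.7, -0.1], [0.4, 0.1], [-0.4, -0.1], [-0.2, -0.1], [0.0, 0.6], [0.3, -0.2], [-0.6, -0.3], [0.7, -1.1]]
hole [0.53569679 0.05597337 0.071     ] grip [0.56741789 0.34576344 0.011     ] tip [0.59510565 0.22900134 0.011     ]
-y dir [-0.46681013 -0.88435757  0.        ] yaw -2.056476665014694
knobgrip [ 0.57960491 -0.10289535  0.137256  ]
q 0.722444889779559
q 0.6172344689378757
[0.18133324 0.59758865 0.30301618] [-4.61344520e-01 -3.10689009e+00  2.96394656e-03] 0.9988362562725439
```

move_arm(moves=[[0,0,-0.12,3.2,-2.1,-1.4,0.6],[0,0,-0.24,6.4,-4.2,-2.8,0.6],[0,0,-0.36,9.6,-6.3,-4.2,0.6],[0,0,-0.48,12.8,-8.4,-5.6,0.6],[0,0,-0.6,16,-10.5,-7,0.6],[0,0,-0.72,19.2,-12.6,-8.4,0.6],[0,0,-0.84,22.4,-14.7,-9.8,0.6],[0,0,-0.96,25.6,-16.8,-11.2,0.6],[0,0,-1.043,28.8,-18.9,-12.6,0.6],[0,0,-1.043,32,-21,-14,0.6],[0,0,-1.043,35.2,-23.1,-15.4,0.6],[0,0,-1.043,38.6,-25.2,-17,0.6]], grip_force=40)

```text
time: 1.1
eef_pos: [0.5676, 0.3453, 0.1335]
eef_rot: [-1.948, -2.464, 0.001]
ft_force: [0.4, 0.5, 0.2]
gripper_width: 0.598
```

move_arm(moves=[[0,0,0,0,0,0,0.6],[0,0,0,0,0,0,0.6],[0,0,0,0,0,0,0.6]])

```text
time: 1.35
eef_pos: [0.5659, 0.3463, 0.1337]
eef_rot: [-1.949, -2.463, 0.003]
ft_force: [-0.2, 0.4, 0.2]
gripper_width: 0.607
```

move_arm(moves=[[0,0,0,0.1,0,-2,0.6],[0,0,0,0.1,0,-4,0.6],[0,0,0,0.1,0,-5,0.6],[0,0,0,0.1,0,-5.7,0.6],[0,0,0,0.1,0,-5.7,0.6],[0,0,0,0.1,0,-5.7,0],[0,0,0,0.1,0,-5.7,0],[0,0,0,0.1,0,-5.7,0],[0,0,0,0.1,0,-5.7,0],[0,0,0,0.1,0,-5.7,0],[0,0,0,0.1,0,-5.7,0],[0,0,0,0.1,0,-5.7,0]])

```text
time: 2.35
eef_pos: [0.5682, 0.3471, 0.0787]
eef_rot: [1.948, 2.464, 0.004]
ft_force: [-0.5, 0.8, 5.1]
gripper_width: 0.244
```

move_arm(moves=[[0,0,0,0,0,3,0],[0,0,0,0,0,6,0],[0,0,-0.1,0.4,-1.6,9,0],[0,0,-0.2,0.8,-3.2,9,0],[0,0,-0.3,1.2,-5,9,0],[0,0,-0.4,1.6,-7,9,0],[0,0,-0.5,2,-9,9,0],[0,0,-0.6,2.6,-11.5,9,0],[0,0,-0.7,3.2,-14,8,0],[0,0,-0.719,3.8,-15.8,7,0],[0,0,-0.719,3.8,-15.8,6,0],[0,0,-0.719,3.8,-15.8,6,0]])

```text
time: 3.35
eef_pos: [0.6044, 0.1873, 0.1352]
eef_rot: [-2.691, -1.618, 0.007]
ft_force: [-0.0, 0.6, -0.8]
gripper_width: 0.249
```

move_arm(moves=[[0,0,0,0,0,0,0],[0,0,0,0,0,0,0],[0,0,0,0,0,0,0]])

```text
time: 3.6
eef_pos: [0.6053, 0.1898, 0.1379]
eef_rot: [2.689, 1.624, 0.001]
ft_force: [0.2, 0.2, -0.1]
gripper_width: 0.244
```

Run:
```python
from h import *
t=snap('top','top1');s=snap('side','side1')
h=np.array([.5357,.0560,.071]);print('hole',proj(t,h),proj(s,h));tip=h+.03*np.array([.467,.884,0]);print('tip',proj(t,tip),proj(s,tip))
o=env.observe();print(o['eef_pos'],o['gripper_width'])
a=cv2.imread('pics/top1.png')[160:220,230:280];b=cv2.imread('pics/side1.png')[175:255,225:305]
C=np.zeros((600,800,3),np.uint8);C[:480,:400]=cv2.resize(a,(400,480),interpolation=cv2.INTER_CUBIC);C[:400,400:]=cv2.resize(b,(400,400),interpolation=cv2.INTER_CUBIC);cv2.imwrite('pics/c4.png',C)
```

```text
hole [251.20014131 190.52332381] [255.90444207 207.75314811]
tip [241.89255663 185.73226103] [250.23591509 215.20126781]
[0.60544946 0.18969331 0.13801387] 0.24529239514302326
```

View pics/c4.png

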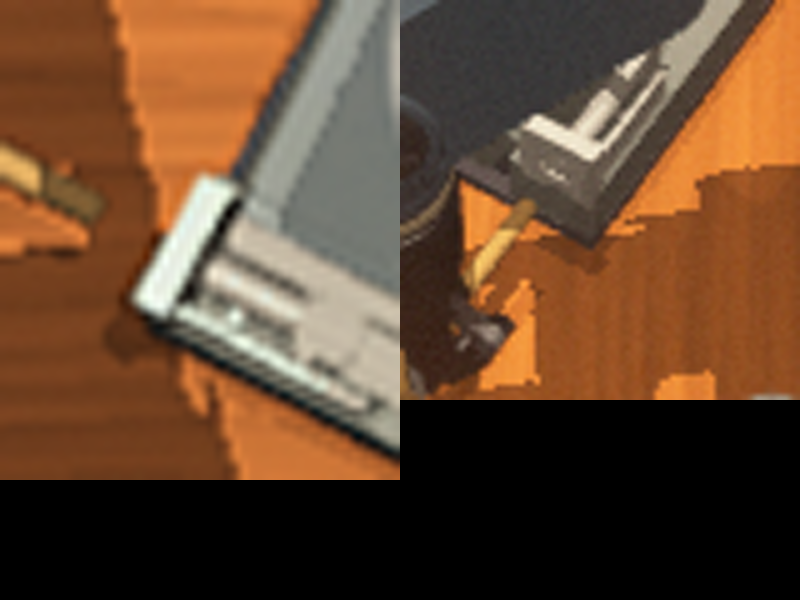

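Tip at top px (242,186), expected (241.9,185.7); in the side view (250.6,216) against (250.2,215.2). That is aligned, so I insert.

move_arm(moves=[[0,0,0,-0.4,-0.9,0,0],[0,0,0,-0.9,-1.8,0,0],[0,0,0,-1.1,-2.2,0,0],[0,0,0,-1.35,-2.7,0,0],[0,0,0,-1.6,-3.1,0,0],[0,0,0,-1.8,-3.6,0,0],[0,0,0,-1.8,-3.6,0,0],[0,0,0,-1.8,-3.6,0,0]])

```text
time: 4.37
eef_pos: [0.5875, 0.1523, 0.1375]
eef_rot: [-2.691, -1.621, -0.0]
ft_force: [-0.3, 0.9, -0.9]
gripper_width: 0.246
```

move_arm(moves=[[0,0,0,-0.15,-0.3,0,0],[0,0,0,-0.3,-0.6,0,0],[0,0,0,-0.45,-0.9,0,0],[0,0,0,-0.6,-1.15,0,0],[0,0,0,-0.7,-1.3,0,0],[0,0,0,-0.7,-1.3,0,0],[0,0,0,-0.7,-1.3,0,0]])

```text
time: 4.95
eef_pos: [0.5812, 0.1401, 0.1378]
eef_rot: [2.691, 1.621, 0.004]
ft_force: [1.7, 4.6, -0.4]
gripper_width: 0.247
```

Run:
```python
from h import *
t=snap('top','top2');s=snap('side','side2')
cv2.imwrite('pics/c5.png',np.hstack([cv2.imread('pics/top2.png')[60:260,190:400],cv2.imread('pics/side2.png')[60:260,150:340]])[:, :, :].repeat(2,0).repeat(2,1))
o=env.observe();print(o['eef_pos'],o['ft_force'])
```

```text
[0.58120389 0.14023614 0.13774835] [ 2.9655952   4.73813943 -0.90509353]
```

View pics/c5.png

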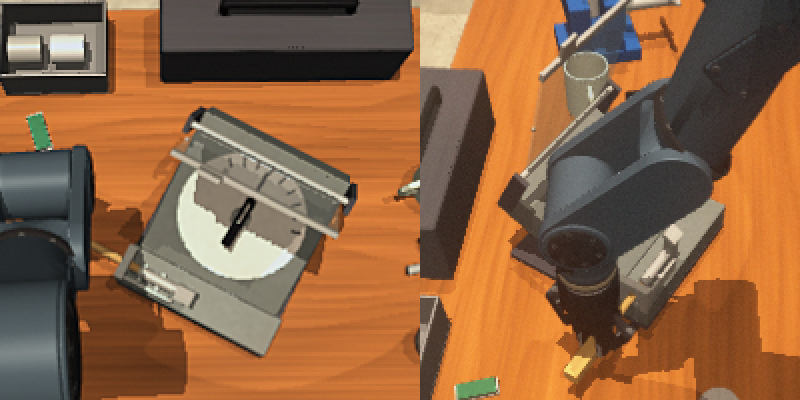

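The guard is swinging open (bolt force about 5 N). I withdraw and lay the dowel down.

move_arm(moves=[[0,0,0,0.9,1.8,0,0],[0,0,0,1.9,3.5,0,0],[0,0,0,2.8,5.3,0,0],[0,0,0,3.7,7.1,0,0],[0,0,0,4.2,8,0,0],[0,0,0,2.5,9,-1,0],[0,0,0,0.5,10.5,-3,0],[0,0,0,0,11,-5,0],[0,0,0,0,11,-5.8,0],[0,0,0,0,11,-5.8,0],[0,0,0,0,11,-5.8,0]])

```text
time: 5.97
eef_pos: [0.5805, 0.249, 0.0792]
eef_rot: [2.69, 1.622, -0.002]
ft_force: [0.6, 0.5, -0.9]
gripper_width: 0.248
```

move_arm(moves=[[0,0,0,0,0,0,0],[0,0,0,0,0,0,0],[0,0,0,0,0,0,0.6],[0,0,0,0,0,0,0.6],[0,0,0,0,0,0,0.6],[0,0,0,0,0,0,0.6],[0,0,0,0,0,0,0.6],[0,0,0,0,0,3,0.6],[0,0,0,0,0,7,0.6],[0,0,0,0,0,11,0.6],[0,0,0,0,0,15,0.6],[0,0,0,0,0,17,0.6]])

```text
time: 6.97
eef_pos: [0.5822, 0.2502, 0.2548]
eef_rot: [2.688, 1.621, 0.012]
ft_force: [1.5, 0.4, -0.1]
gripper_width: 0.601
```

Run:
```python
from h import *
t=snap('top','top3');s=snap('side','side3')
a=cv2.resize(cv2.imread('pics/top3.png')[110:220,250:370],None,fx=4,fy=4,interpolation=cv2.INTER_CUBIC)
b=cv2.resize(cv2.imread('pics/side3.png')[60:330,150:310],(320,540))
C=np.zeros((540,800,3),np.uint8);C[:440,:480]=a;C[:,480:]=b;cv2.imwrite('pics/c6.png',C)
```

```text
(no output)
```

View pics/c6.png

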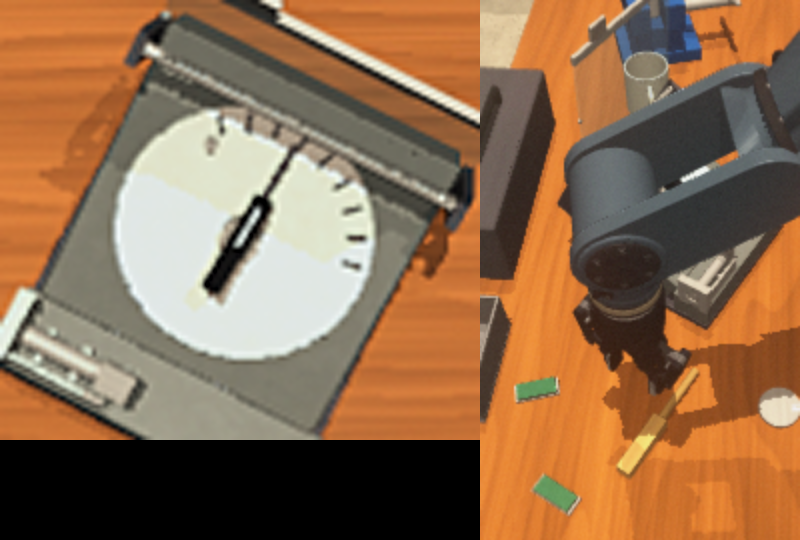

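Guard open and the dowel flat on the bench (side crop (655,420)). Knob bar ends in the top crop are at (213,286) and (264,203), pointer tip at (302,145).

Run:
```python
from h import *
from scipy.optimize import least_squares
from scipy.spatial.transform import Rotation as R
t=load('top3');p=np.load('fit.npz')['p']
M=R.from_euler('z',p[2]).as_matrix();off=np.array([p[0],p[1],0])
n=np.array([-.469,0,.883]);n/=np.linalg.norm(n);u=np.array([n[2],0,-n[0]]);y=np.array([0,1,0])
px=lambda a,b:np.array([(a+.5)/4-.5+250,(b+.5)/4-.5+110])
def f(v):
    q,da,db=v;d=np.cos(.65-q)*u+np.sin(.65-q)*y;r=[]
    for P,m in(((213,286),-.035*d+.044*n),((264,203),.035*d+.044*n),((302,145),.074*d+.018*n),((244,231.5),0*n)):
        r.append(proj(t,off+M@(np.array([.023,0,.109])+m+da*u+db*y))-px(*P))
    return np.concatenate(r)
r=least_squares(f,[.7,0,0]);print('q',r.x,f(r.x).round(1))
q=r.x[0];d=np.cos(.65-q)*u+np.sin(.65-q)*y
o=env.observe();R0=R.from_rotvec(o['eef_rot']);dial=off+M@np.array([.023,0,.109])
print(o['eef_pos'],o['joint_positions'].round(2),'y tool',R0.as_matrix()[:,1],'n',M@n,'dial',dial)
for s in(1,-1):
    z=-(M@n);yy=s*M@np.cross(n,d);X=np.cross(yy,z);Rt=np.column_stack([X,yy,z])
    print(s,(R.from_matrix(Rt)*R0.inv()).as_rotvec())
for h in(.2,.089):print(h,dial+M@n*h, dial+M@n*h-o['eef_pos'])
```

```text
q [ 7.42041642e-01  2.45765127e-03 -7.10384003e-04] [-0.5  0.4  0.4 -0.2 -0.4  0.2  0.5 -0.4]
[0.58282078 0.25042314 0.25484907] [ 0.23  0.59  1.46 -0.    1.08  0.72] y tool [ 0.88429773 -0.4668503   0.00826575] n [-0.4148363   0.21897227  0.88315457] dial [ 0.59287735 -0.10990123  0.109     ]
1 [-0.51290872 -0.17459747  1.44399331]
-1 [ 0.19251494 -0.50562602 -1.62509447]
0.2 [ 0.50991009 -0.06610678  0.28563091] [-0.0729107  -0.31652992  0.03078185]
0.089 [ 0.55595692 -0.0904127   0.18760076] [-0.02686387 -0.34083584 -0.06724831]
```

move_arm(moves=[[0.014,-0.036,-0.116,0,0,2,0.6],[0.028,-0.072,-0.232,-0.5,-1.5,4,0.6],[0.041,-0.108,-0.348,-1,-4,6,0.6],[0.055,-0.144,-0.464,-1.8,-7.5,6,0.6],[0.069,-0.181,-0.58,-2.6,-11,6,0.6],[0.083,-0.217,-0.697,-3.4,-14.5,6,0.6],[0.096,-0.253,-0.813,-4.2,-18,6,0.6],[0.11,-0.289,-0.929,-5,-21.5,6,0.6],[0.124,-0.325,-1.045,-5.8,-25,6,0.6],[0.138,-0.361,-1.161,-6.6,-28,6,0.6],[0.151,-0.397,-1.277,-7,-30,5,0.6],[0.165,-0.433,-1.393,-7.3,-31.6,4,0.6]])

```text
time: 8.07
eef_pos: [0.5063, -0.0682, 0.2886]
eef_rot: [2.956, -0.506, 0.639]
ft_force: [-0.6, -0.1, -0.4]
gripper_width: 0.598
```

move_arm(moves=[[0.014,-0.036,-0.116,0,0,-0.5,0.6],[0.0275,-0.072,-0.232,0,0,-1,0.6],[0.0275,-0.072,-0.232,0,0,-1,0.6],[0.0275,-0.072,-0.232,0,0,-1,0.6],[0.0275,-0.072,-0.232,0,0,-1,0.6]])

```text
time: 8.48
eef_pos: [0.5068, -0.066, 0.2783]
eef_rot: [2.851, -0.841, 0.714]
ft_force: [0.0, -0.5, -0.2]
gripper_width: 0.599
```

```bash
cat > rem.py <<'E'
from h import *
from scipy.spatial.transform import Rotation as R
import sys
q=float(sys.argv[1]);h=float(sys.argv[2])
p=np.load('fit.npz')['p'];M=R.from_euler('z',p[2]).as_matrix();off=np.array([p[0],p[1],0])
n=np.array([-.469,0,.883]);n/=np.linalg.norm(n);u=np.array([n[2],0,-n[0]]);y=np.array([0,1,0])
d=np.cos(.65-q)*u+np.sin(.65-q)*y
o=env.observe();R0=R.from_rotvec(o['eef_rot']);dial=off+M@(np.array([.023,0,.109])+.0012*u)
z=-(M@n);yy=-M@np.cross(n,d);Rt=np.column_stack([np.cross(yy,z),yy,z])
print((R.from_matrix(Rt)*R0.inv()).as_rotvec().round(3),((dial+M@n*h-o['eef_pos'])*100).round(2),o['joint_positions'].round(2),o['time'])
E
python3 rem.py .74 .2; python3 rem.py .74 .089
```

```text
[-0.012 -0.005 -0.004] [ 0.4  -0.06  0.79] [-0.32  0.34  1.99 -0.2   0.35  2.  ] 8.4833
[-0.012 -0.005 -0.004] [ 5.01 -2.49 -9.02] [-0.32  0.34  1.99 -0.2   0.35  2.  ] 8.4833
```

move_arm(moves=[[-0.012,-0.005,-0.004,0.8,-0.3,0,0.6],[-0.012,-0.005,-0.004,1.6,-0.7,-1.8,0.6],[-0.012,-0.005,-0.004,2.4,-1.1,-3.5,0.6],[-0.012,-0.005,-0.004,3.3,-1.6,-5.3,0.6],[-0.012,-0.005,-0.004,4.1,-2,-7.1,0.6],[-0.012,-0.005,-0.004,4.6,-2.3,-8.1,0.6],[-0.012,-0.005,-0.004,5,-2.5,-9,0.6],[-0.012,-0.005,-0.004,5,-2.5,-9,0.6],[-0.012,-0.005,-0.004,5,-2.5,-9,0.6]])

```text
time: 9.23
eef_pos: [0.5574, -0.0914, 0.1889]
eef_rot: [2.836, -0.842, 0.725]
ft_force: [-0.6, 0.3, -0.7]
gripper_width: 0.6
```

```bash
python3 rem.py .74 .089; python3 -c "
from h import *
t=snap('top','top4');snap('side','side4')
crop('top4',250,110,370,220,5,'c7')"
```

```text
[0.001 0.002 0.001] [-0.05  0.05 -0.07] [-0.33  0.57  1.95 -0.48  0.16  2.27] 9.2333
```

View pics/side4.png

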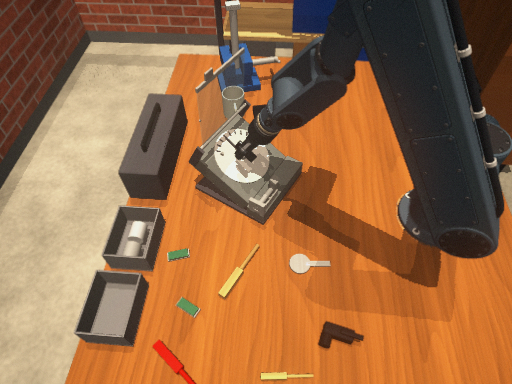

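The gripper straddles the knob with no contact. Close on it.

move_arm(moves=[[0,0,0,0,0,0,0],[0,0,0,0,0,0,0],[0,0,0,0,0,0,0],[0,0,0,0,0,0,0],[0,0,0,0,0,0,0],[0,0,0,0,0,0,0],[0,0,0,0,0,0,0]], grip_force=30)

```text
time: 9.92
eef_pos: [0.5572, -0.0915, 0.1901]
eef_rot: [2.835, -0.842, 0.728]
ft_force: [-3.9, -1.1, 5.1]
gripper_width: 0.157
```

move_arm(moves=[[-0.033,0.018,0.071,0,0,0,0],[-0.066,0.035,0.141,0,0,0,0],[-0.1,0.053,0.212,0,0,0,0],[-0.133,0.07,0.283,0,0,0,0],[-0.166,0.088,0.353,0,0,0,0],[-0.199,0.105,0.424,0,0,0,0],[-0.232,0.123,0.495,0,0,0,0],[-0.266,0.14,0.565,0,0,0,0],[-0.282,0.149,0.6,0,0,0,0],[-0.299,0.158,0.636,0,0,0,0],[-0.299,0.158,0.636,0,0,0,0],[-0.299,0.158,0.636,0,0,0,0]])

```text
time: 10.92
eef_pos: [0.5576, -0.0893, 0.1898]
eef_rot: [2.815, 0.205, 0.605]
ft_force: [-0.0, 8.1, 3.0]
gripper_width: 0.159
```

```bash
python3 rem.py 0 .089; python3 -c "
from h import *
o=env.observe();print(o['ft_force'],o['ft_torque'], o['ft_torque']@[-.415,.219,.883])"
```

```text
[-0.01   0.01   0.016] [-0.07 -0.16 -0.16] [-0.33  0.56  1.95 -0.46  0.16  1.54] 10.9167
[-0.03329542  8.07677825  2.9975641 ] [1.21160495 0.13613216 0.52966637] -0.0053077099014000205
```

move_arm(moves=[[-0.017,0.009,0.035,0,0,0,0],[-0.033,0.018,0.071,0,0,0,0],[-0.041,0.022,0.088,0,0,0,0],[-0.041,0.022,0.088,0,0,0,0],[-0.041,0.022,0.088,0,0,0,0]])

```text
time: 11.33
eef_pos: [0.5577, -0.0892, 0.1899]
eef_rot: [2.79, 0.328, 0.586]
ft_force: [0.4, 10.4, 4.6]
gripper_width: 0.158
```

```bash
python3 rem.py 0 .089; python3 -c "
from h import *
o=env.observe();print(o['ft_force'],o['ft_torque'], o['ft_torque']@[-.415,.219,.883])"
```

```text
[ 0.026 -0.009 -0.063] [-0.08 -0.17 -0.18] [-0.33  0.56  1.95 -0.45  0.16  1.44] 11.3333
[ 0.38919205 10.40748933  4.63926636] [ 2.03472786 -0.35585332 -0.76831275] -1.6007640942095898
```

The torque rose to 1.6 N m, so the knob is hard against its stop. Release and retreat.

move_arm(moves=[[0,0,0,0,0,0,0.6],[0,0,0,0,0,0,0.6],[0,0,0,0,0,0,0.6],[0,0,0,0,0,0,0.6],[0,0,0,-0.8,0.4,1.7,0.6],[0,0,0,-1.6,0.9,3.5,0.6],[0,0,0,-2.5,1.3,5.3,0.6],[0,0,0,-3.3,1.7,7.1,0.6],[0,0,0,-5,5,9,0.6],[0,0,0,-6,8.5,10,0.6],[0,0,0,-6,12,10,0.6],[0,0,0,-6,16,10,0.6]])

```text
time: 12.33
eef_pos: [0.497, 0.069, 0.2906]
eef_rot: [2.785, 0.336, 0.58]
ft_force: [0.9, 0.4, 0.3]
gripper_width: 0.595
```

move_arm(moves=[[0,0,0,0,3,0,0.6],[0,0,0,0,6,0,0.6],[0,0,0,0,6,0,0.6],[0,0,0,0,6,0,0.6]])

```text
time: 12.67
eef_pos: [0.4973, 0.13, 0.2893]
eef_rot: [2.786, 0.345, 0.579]
ft_force: [0.2, -0.4, 0.2]
gripper_width: 0.603
```

Run:
```python
from h import *
t=snap('top','top5');s=snap('side','side5')
a=cv2.resize(cv2.imread('pics/top5.png')[110:220,250:370],None,fx=4,fy=4,interpolation=cv2.INTER_CUBIC)
b=cv2.resize(cv2.imread('pics/side5.png')[60:330,150:310],(320,540))
C=np.zeros((540,800,3),np.uint8);C[:440,:480]=a;C[:,480:]=b;cv2.imwrite('pics/c8.png',C);print(env.observe()['ft_force'])
```

```text
[-0.64702177  1.5265886  -0.05749892]
```

View pics/c8.png

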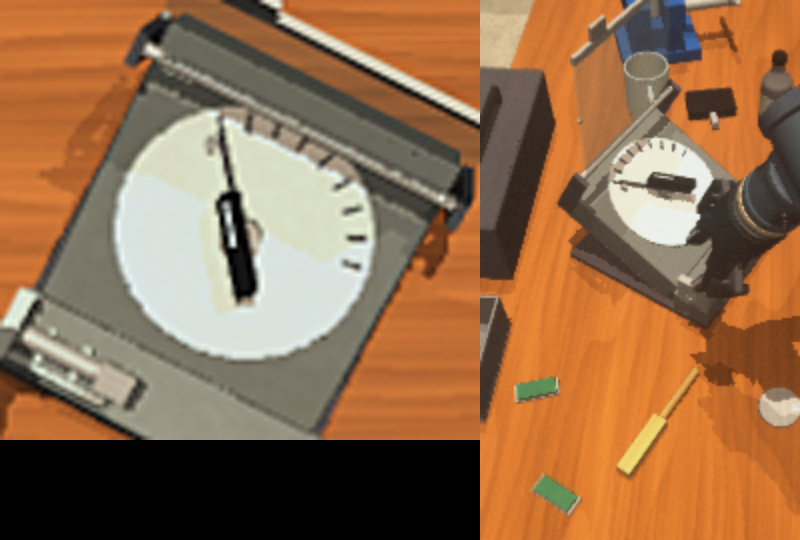

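Run:
```python
from h import *
from scipy.optimize import least_squares
from scipy.spatial.transform import Rotation as R
t=load('top5');p=np.load('fit.npz')['p']
M=R.from_euler('z',p[2]).as_matrix();off=np.array([p[0],p[1],0])
n=np.array([-.469,0,.883]);u=np.array([.883,0,.469]);y=np.array([0,1,0])
px=lambda a,b:np.array([(a+.5)/4-.5+250,(b+.5)/4-.5+110])
def f(v):
    q,da,db=v;d=np.cos(.65-q)*u+np.sin(.65-q)*y;r=[]
    for P,m in(((245,300),-.035*d+.044*n),((229,197),.035*d+.044*n),((221,118),.074*d+.018*n)):
        r.append(proj(t,off+M@(np.array([.023,0,.109])+m+da*u+db*y))-px(*P))
    return np.concatenate(r)
r=least_squares(f,[.1,0,0]);print('q',r.x,f(r.x).round(1))
```

```text
q [0.03094068 0.00296716 0.00102602] [-0.1 -1.6 -0.3 -1.   0.5  2.6]
```

```bash
python3 -c "
from h import *
print(env.job_done(), env.observe()['time'])"
```

```text
the job is handed in; nothing more can be done
the job is handed in; nothing more can be done
```

I handed the job in at about 12.7 s of the 48 s allowed, with both steps done as far as I could check; the hand-in gives no verdict.

- **Bolt and guard:** I gripped the larger yellow dowel and pushed its thin end into the release hole. The push-back reached about 5.5 N, and the guard swung fully open in the pictures.
- **Dowel:** I laid it flat on the bench to the left of the tester, and the last picture shows it lying there. I saw no bystander moved in the pictures I viewed. I never measured their positions.
- **Knob:** I turned it about 0.75 rad counter-clockwise until the torque rose to 1.6 N m, which I took as the zero stop. I then released it and drew the arm clear.

**Last check:** My reading of the final picture put the knob at about 0.03 rad, inside the 0.06 rad limit. That reading is only good to a few hundredths of a radian, and it fitted the pointer tip poorly, off by 2.6 pixels. The torque is therefore the stronger evidence that the knob is home.

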